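Change over the hanging-pot display on its fold-down hooks

TASK

Change over the hanging-pot display without ever leaving it bare: first fold down the hook that is folded up against the board, and hang every tall pot from the wooden seat plank on it by its handle. Then take the round pots off the other hook, stand each one upright in a seat of its own in the plank, settled and centred, and last fold that emptied hook up flat against the board. Leave the gift box, coasters, pad and pen where they are.

Things in the scene. Friction and masses are not known exactly. Their poses are not given: they have to be found in the camera images.
- tall_pot_0: Tall white ceramic pot, 54 mm across, 120 mm high with its handle, 0.12 kg (may be absent). Origin: centre of its underside, z up. Round base (27 mm ball) with a 30 mm flat foot; neck rim at z = 64 mm. Flat steel strap handle in its y-z plane, 12 mm wide, 4 mm thick: two upright legs, outsides at y = -20 and +20 mm, straight to z = 100; arch above them, underside at z = 116.
- tall_pot_1: Tall white ceramic pot, 54 mm across, 120 mm high with its handle, 0.12 kg (may be absent). Origin: centre of its underside, z up. Round base (27 mm ball) with a 30 mm flat foot; neck rim at z = 64 mm. Flat steel strap handle in its y-z plane, 12 mm wide, 4 mm thick: two upright legs, outsides at y = -20 and +20 mm, straight to z = 100; arch above them, underside at z = 116.
- tall_pot_2: Tall white ceramic pot, 54 mm across, 120 mm high with its handle, 0.12 kg (may be absent). Origin: centre of its underside, z up. Round base (27 mm ball) with a 30 mm flat foot; neck rim at z = 64 mm. Flat steel strap handle in its y-z plane, 12 mm wide, 4 mm thick: two upright legs, outsides at y = -20 and +20 mm, straight to z = 100; arch above them, underside at z = 116.
- round_pot_0: Low round white ceramic pot, 54 mm across, 102 mm high with its handle, 0.12 kg (may be absent). Origin: centre of its underside, z up. Round base (27 mm ball) with a 30 mm flat foot; neck rim at z = 46 mm. Flat steel strap handle in its y-z plane, 12 mm wide, 4 mm thick: two upright legs, outsides at y = -20 and +20 mm, straight to z = 82; arch above them, underside at z = 98.
- round_pot_1: Low round white ceramic pot, 54 mm across, 102 mm high with its handle, 0.12 kg (may be absent). Origin: centre of its underside, z up. Round base (27 mm ball) with a 30 mm flat foot; neck rim at z = 46 mm. Flat steel strap handle in its y-z plane, 12 mm wide, 4 mm thick: two upright legs, outsides at y = -20 and +20 mm, straight to z = 82; arch above them, underside at z = 98.
- round_pot_2: Low round white ceramic pot, 54 mm across, 102 mm high with its handle, 0.12 kg (may be absent). Origin: centre of its underside, z up. Round base (27 mm ball) with a 30 mm flat foot; neck rim at z = 46 mm. Flat steel strap handle in its y-z plane, 12 mm wide, 4 mm thick: two upright legs, outsides at y = -20 and +20 mm, straight to z = 82; arch above them, underside at z = 98.
- hook_a: Wall plate of the fold-down hook that is folded down and carries the round pots at the start, left or right on the face of an upright board. Origin on the hinge axis, 145 mm over the table; x points level into the board, y along the board, z up. Board: 270 mm wide, top at 296 mm, face 14 mm behind the hinge. The hooks are 150 mm apart.
- hook_a_arm (a joint): Angle of the arm of hook_a: 0 = folded up flat against the board, 1.571 = folded down, standing level out from it, against its stop. Stiff hinge: stays where left, 0.1 N m. Steel rod of 10 mm, straight for 178 mm from the hinge, ending in a ball that is turned up when down (folded, it leans in over the board's top edge).
- hook_a_ball (a point): Centre of the 16 mm ball at the end of the arm of hook_a, 192 mm along the arm from the hinge and 10 mm off its centreline (upward when the arm is down). A good place to pinch the arm from above and swing it.
- hook_b: Wall plate of the fold-down hook that is folded up and empty at the start, left or right on the face of an upright board. Origin on the hinge axis, 145 mm over the table; x points level into the board, y along the board, z up. Board: 270 mm wide, top at 296 mm, face 14 mm behind the hinge. The hooks are 150 mm apart.
- hook_b_arm (a joint): Angle of the arm of hook_b: 0 = folded up flat against the board, 1.571 = folded down, standing level out from it, against its stop. Stiff hinge: stays where left, 0.1 N m. Steel rod of 10 mm, straight for 178 mm from the hinge, ending in a ball that is turned up when down (folded, it leans in over the board's top edge).
- hook_b_ball (a point): Centre of the 16 mm ball at the end of the arm of hook_b, 192 mm along the arm from the hinge and 10 mm off its centreline (upward when the arm is down). A good place to pinch the arm from above and swing it.
- plank: Loose oak seat plank, 90 x 246 x 24 mm, 1.2 kg, lying flat. Origin: centre of its underside, y along its length. In its top are three round seats, 50 mm across and 16 mm deep, in a row at y = -78, 0 and +78 mm. The tall pots stand in seats at the start; a pot's round base sinks in 12 mm and centres itself, its foot then 12 mm over the plank's underside.
- seat_0 (a point): Centre of the mouth of the seat at y = -78 mm, in the plane of the plank's top.
- seat_1 (a point): Centre of the mouth of the seat at y = 0 mm, in the plane of the plank's top.
- seat_2 (a point): Centre of the mouth of the seat at y = 78 mm, in the plane of the plank's top.
- glass_jar: Fixed round glass jar of beads, 172 mm across, 181 mm high, behind the plank and right of the hooks: keep the arm and loads clear. Origin: about the centre of its underside.
- fern_planter: Fixed basket with a fern, 245 mm across, its basket 250 mm high with leaves over it, right of the jar: keep the arm and loads clear. Origin: within 30 mm of the centre of its underside.
- gift_box: Green gift box, 70 x 70 x 36 mm, not to be disturbed. Origin: centre of its underside.
- coaster_stack: Bagged stack of round coasters, 106 mm across, 44 mm high, not to be disturbed. Origin: centre of its underside.
- stock_pad: Count pad lying flat, 102 x 145 x 9 mm, not to be disturbed. Origin: centre of its underside.
- till_pen: Ball pen lying flat, 129 mm long, not to be disturbed. Origin: centre of its underside.

How it is judged:
On the way, in this order (a step that is already met when the one before it is completed fails the run):
1. the hook that was folded up is folded right down (value of joint hook_b_arm above 1.45 rad), for 0.2 s.
2. all tall pots hang on that hook (value of joint hook_b_arm above 1.45 rad and x of tall_pot_0 in the frame of hook_b between -0.19 and -0.02 m and y of tall_pot_0 in the frame of hook_b between -0.02 and 0.02 m and z of tall_pot_0 in the frame of hook_b between -0.119 and -0.1 m and angle between each of tall_pot_0, tall_pot_1, tall_pot_2's own z axis and vertical below 0.2 rad and linear speed of each of tall_pot_0, tall_pot_1, tall_pot_2 below 0.05 m/s and x of tall_pot_1 in the frame of hook_b between -0.19 and -0.02 m and y of tall_pot_1 in the frame of hook_b between -0.02 and 0.02 m and z of tall_pot_1 in the frame of hook_b between -0.119 and -0.1 m and x of tall_pot_2 in the frame of hook_b between -0.19 and -0.02 m and y of tall_pot_2 in the frame of hook_b between -0.02 and 0.02 m and z of tall_pot_2 in the frame of hook_b between -0.119 and -0.1 m), for 0.2 s.
3. all round pots stand upright in seats of the plank ((horizontal distance between round_pot_0 and seat_0 below 0.006 m or horizontal distance between round_pot_0 and seat_1 below 0.006 m or horizontal distance between round_pot_0 and seat_2 below 0.006 m) and z of round_pot_0 in the frame of plank between 0.007 and 0.017 m and angle between each of round_pot_0, round_pot_1, round_pot_2's own z axis and vertical below 0.1 rad and linear speed of each of round_pot_0, round_pot_1, round_pot_2 below 0.03 m/s and (horizontal distance between round_pot_1 and seat_0 below 0.006 m or horizontal distance between round_pot_1 and seat_1 below 0.006 m or horizontal distance between round_pot_1 and seat_2 below 0.006 m) and z of round_pot_1 in the frame of plank between 0.007 and 0.017 m and (horizontal distance between round_pot_2 and seat_0 below 0.006 m or horizontal distance between round_pot_2 and seat_1 below 0.006 m or horizontal distance between round_pot_2 and seat_2 below 0.006 m) and z of round_pot_2 in the frame of plank between 0.007 and 0.017 m), for 0.2 s.
4. the emptied hook is folded up flat (value of joint hook_a_arm below 0.1 rad), for 0.2 s.
At the end, for the whole second after the job is handed in: hook_b is down (over 1.45 rad) and every tall pot hangs still from it by its handle; every round pot stands upright and still in a seat, within 6 mm of its centre and sunk in; hook_a is folded flat (under 0.1 rad) (all of step 2 and all of step 3 and value of joint hook_a_arm below 0.1 rad); the robot touches nothing.
It fails at once if the gift box is pushed more than 3 cm (distance of gift_box from where it was at the start of the episode above 0.03 m).
It fails at once if the coaster stack is pushed more than 3 cm (distance of coaster_stack from where it was at the start of the episode above 0.03 m).
It fails at once if the stock pad is pushed more than 3 cm (distance of stock_pad from where it was at the start of the episode above 0.03 m).
It fails at once if the till pen is pushed more than 3 cm (distance of till_pen from where it was at the start of the episode above 0.03 m).
Of tall_pot_0, tall_pot_1, tall_pot_2 only 2 to 3 are there at a start; the rules pass over those that are not, and their reading is None.
Of round_pot_0, round_pot_1, round_pot_2 only 2 to 3 are there at a start; the rules pass over those that are not, and their reading is None.
At some moment in a run one of plank may be knocked a few centimetres aside while the robot is not near it.
Once in a run the grip may slacken for a moment while it holds something.
It also fails if it takes over 210 s, if anything falls off the work surface, if the arm or the gripper's body presses on something with over 40 N, if the wrist force passes 120 N, or if a joint passes its speed limit or range.

ROBOT

A 6-joint arm with a two-finger parallel gripper is mounted at the origin on a cart in front of the work surface, level with it; the furniture and walls round the work are solid. World frame = base frame: x ahead of the robot, y to its left, z up, the work surface at z = 0. Lengths are in m, angles in rad, forces in N, time in s.
With the tool pointing down it reaches from about 0.3 to 0.875 m from the base axis. Payload 6.4 kg.
Tool frame: the origin (TCP) lies between the finger pads; the fingertips stand 11 mm ahead of it and the grasp point (between the pads) lies 8 mm behind it (env.tip_reach is the distance from the TCP to the fingertips, in m); z points along the fingers, y is the line along which they close (so a half turn about z gives the same grasp; the last joint's range is limited). The gripper opens to 88 mm and grips with 3 to 60 N. Pads are 18 mm wide; open, the fingers measure 123 mm over their backs; the gripper's body (75 mm by 187 mm) begins 45 mm behind the grasp point.
Start: joints at [1.087, 0.181, 1.607, -0, 1.354, -0.206], TCP at [0.158, 0.553, 0.25] pointing down, gripper open.
Joint ranges: [-2.99, 2.99], [-0.89, 2.07], [0.3, 2.58], [-1.14, 4.28], [0, 2.63], [-3.12, 3.12]. Speed limits (rad/s): [2.57, 2.57, 3.01, 3.14, 3.14, 3.14].

INTERFACE

Orientations are given as a unit quaternion [x, y, z, w].
In Python, from rig import env gives the robot as it stands.
- The arm moves only by the tool arm_command, never from a script. Its argument "motion" is a list of rows, each a list of 3 entries, a list of its own where there are three numbers: the opening, from -1 (shut) to 1 (fully open), then the shift along the tool's x, y, z in mm, then the turn, a rotation vector about the tool's x, y, z in degrees. A call has 1 to 5 rows; each row shifts and turns the commanded pose from where the row before left it, along the tool's axes as they then stand; what a row does not reach is not made up. A row lasts 1/8 s, in which the tool goes at most 62.5 mm and 10.7 degrees, less where a joint would pass 70% of its speed; a pose out of reach is approached as far as the arm can. A call with a gripper value outside its range is refused whole. The fingers move at their own pace and stop on an object; "squeeze" is the grip in N (left out, the last holds). Time passes only in rows, so rows that do not move let the fingers close. It gives the time, the measured TCP pose, the force, the opening and the grip force at its end, in the units of the state.
- env.get_obs(): the state, without advancing time (a new reading comes with each control period).
- env.camera(name): name is "side" or "top"; returns the picture (480x640x3 uint8, red, green, blue); there is no depth.
- env.camera_info(name): a dict with "fovy" (degrees; the focal length in pixels is half the picture's height over the tangent of half this angle, whatever the lens; pixels are square), "cx", "cy" (the principal point, pixels), "R" (3x3) and "t" (3): a world point X has camera coordinates R X + t. Camera axes: x right, y down, z forward; pixel columns grow to the right and rows downward; lengths in m; the calibration is good to about 2 mm. A picture is of the moment at which its call begins. camera_info takes no time and is no camera call.
- env.close_job(): hands the job in; it is judged then, once.
The state is a dict: "t": time; "q": joint angles; "joint_vel": joint speeds; "effort": joint torques, N m; "position": TCP position; "tcp_rot": TCP orientation; "wrist_force": force on the tool from outside, world axes, zero at the start; "ft_torque": the same for the moment, N m; "width": finger opening in m; "finger_force": force on a finger pad.
Only numpy, scipy, OpenCV 4.12 (cv2) and the standard library are available. Lean on these libraries where they do the work, as an engineer would, in place of code of your own. Each camera call takes 0.05 s, during which the arm holds its last target. There are 200 camera calls.

## Working session

There is one attempt and no reset: what is moved stays moved. The work goes in short steps, Python scripts to look and compute and a tool call to move; the robot and the scene stay as the last step left them, time stands still between calls to the robot, and variables do not carry over. Pictures are saved under pics/ and viewed, at most 14 in all, crops included, and the job is handed in when it is done.

Besides the shell and the picture viewer there is one more tool, called after "Emit:" as name(argument=value, ...), one argument or row to a line, values as JSON. arm_command: Moves the arm, as the interface text tells. Its arguments: {"type":"object","properties":{"motion":{"type":"array"},"squeeze":{"type":"number"}},"required":["motion"]}

```bash
mkdir -p pics; ls
python3 - <<'E'
from rig import env
import cv2,numpy as np
for n in("side","top"):
    cv2.imwrite(f"pics/{n}0.png",env.camera(n)[:,:,::-1]); i=env.camera_info(n); print(n,i)
o=env.get_obs(); print({k:np.round(v,3).tolist() for k,v in o.items()}, env.tip_reach)
E
```

```text
pics
side {'fovy': 49.730657880905156, 'cx': 317.1852850123498, 'cy': 237.25087107528498, 'R': array([[ 0.59224063, -0.80565346,  0.01317329],
       [-0.67054673, -0.5018564 , -0.54635816],
       [ 0.44678644,  0.3147422 , -0.83744804]]), 't': array([-0.32840473,  0.51204876,  1.21240836])}
top {'fovy': 54.42293272724426, 'cx': 317.4706893073189, 'cy': 235.02669687225972, 'R': array([[-0.02857643, -0.99955678, -0.00834454],
       [-0.99427201,  0.02928345, -0.10278938],
       [ 0.10298818,  0.00535939, -0.99466814]]), 't': array([0.04066451, 0.56098586, 1.35348465])}
{'t': 0.1, 'q': [1.087, 0.181, 1.608, 0.0, 1.354, -0.206], 'joint_vel': [0.0, -0.002, -0.003, -0.001, -0.002, -0.001], 'effort': [0.001, -43.481, -34.27, 0.07, 0.034, -0.0], 'position': [0.157, 0.553, 0.249], 'tcp_rot': [0.138, 0.99, -0.001, -0.0], 'wrist_force': [-0.378, -0.597, -0.33], 'ft_torque': [0.005, 0.029, -0.002], 'finger_force': 0.0, 'width': 0.088} 0.011
```

View pics/side0.png

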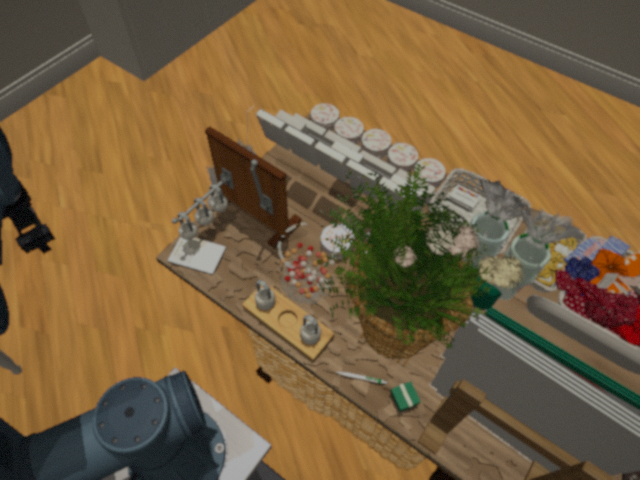

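View pics/top0.png

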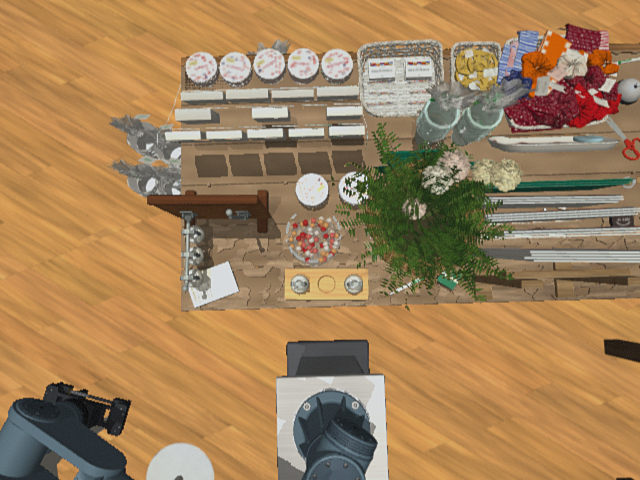

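Side view: board with hook_a (left, with pots at about (200,210)), hook_b folded at (262,185), plank at (288,322) with two tall pots at (264,296) and (309,330). Top view: hook_a arm along column 187, hook_b ball near (237,213), and pots at (299,284) and (353,284). I'll zoom in on these.

```bash
cat > h.py <<'E'
import numpy as np,cv2
from rig import env
C={n:env.camera_info(n) for n in("side","top")}
def F(n): return 240/np.tan(np.radians(C[n]["fovy"])/2)
def proj(n,X):
    c=C[n]; p=c["R"]@np.array(X,float)+c["t"]; return np.round([c["cx"]+F(n)*p[0]/p[2],c["cy"]+F(n)*p[1]/p[2]],1)
def ray(n,u,v):
    c=C[n]; d=c["R"].T@np.array([(u-c["cx"])/F(n),(v-c["cy"])/F(n),1]); return -c["R"].T@c["t"],d/np.linalg.norm(d)
def plane(n,u,v,z):
    o,d=ray(n,u,v); return o+d*(z-o[2])/d[2]
def tri(ps,pt):
    (a,d),(b,e)=ray("side",*ps),ray("top",*pt)
    s=np.linalg.lstsq(np.c_[d,-e],b-a,rcond=None)[0]; p,q=a+s[0]*d,b+s[1]*e
    return np.round((p+q)/2,4),round(float(np.linalg.norm(p-q)),4)
def crop(img,x0,y0,x1,y1,k):
    return cv2.resize(img[y0:y1,x0:x1],None,fx=k,fy=k,interpolation=cv2.INTER_CUBIC)
E
python3 - <<'E'
import cv2,numpy as np
from h import *
t=cv2.imread("pics/top0.png");s=cv2.imread("pics/side0.png")
a=crop(t,140,180,273,310,3);b=crop(t,273,260,379,310,3)
c=crop(s,165,120,298,275,3)
o=np.zeros((600,800,3),np.uint8)
o[:390,:399]=a;o[395:545,:318]=b;o[:465,400:799]=c
d=crop(s,240,275,340,335,2);o[470:590,400:600]=d
cv2.imwrite("pics/z0.png",o)
print(proj("top",[0,0,0]),proj("top",[0.158,.553,.25]))
for p in [(288,270),(366,270),(367,298),(285,300)]: print(plane("top",*p,.024).round(3))
# yellow plank mask
h=cv2.cvtColor(t,cv2.COLOR_BGR2HSV); m=cv2.inRange(h,(15,90,120),(30,255,255));m[:262]=0;m[306:]=0;m[:,:275]=0;m[:,378:]=0
m=cv2.morphologyEx(m,cv2.MORPH_OPEN,np.ones((3,3)))
ct=max(cv2.findContours(m,0,2)[0],key=cv2.contourArea); r=cv2.minAreaRect(ct); print(r,[plane("top",*p,.024).round(4).tolist() for p in cv2.boxPoints(r)])
E
```

```text
[331.5 428.5] [102.1 398.8]
[0.461 0.114 0.024]
[ 0.455 -0.116  0.024]
[ 0.373 -0.115  0.024]
[0.374 0.125 0.024]
((326.0, 280.5), (37.0, 102.0), 90.0) [[0.486, 0.1523, 0.024], [0.4773, -0.149, 0.024], [0.3691, -0.1445, 0.024], [0.3775, 0.1543, 0.024]]
```

View pics/z0.png

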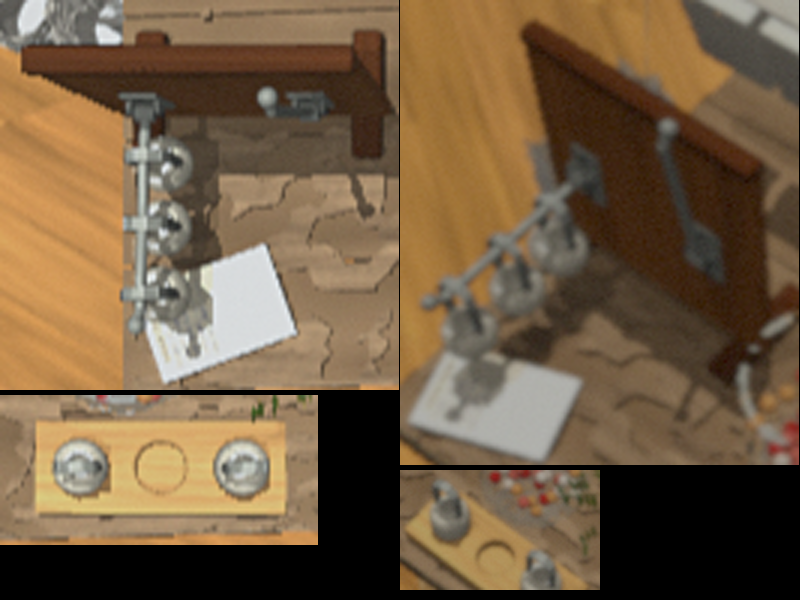

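The crop shows three round pots on hook_a, at top crop rows 157/225/293, and tall pots in the outer seats. Hook_b's ball is at side (254,162) and top (229,212). Next I'll triangulate these and zoom in on the pot handles.

Run:
```python
from h import *
P={"ballb":((254.3,162.3),(228.7,212.3)),"plateb":((266,202.7),(243.3,214.7)),"balla":((175,220),(185,288.3)),"platea":((227.3,177.3),(187.7,215)),
"boardTL":((209,129),(147.5,197)),"boardTR":((285,175),(268,196))}
for k,v in P.items(): print(k,*tri(*v))
t=cv2.imread("pics/top0.png");s=cv2.imread("pics/side0.png")
h=cv2.cvtColor(t,cv2.COLOR_BGR2HSV); m=cv2.inRange(h,(17,90,140),(28,255,255));sub=m[262:304,276:378]
ys,xs=np.nonzero(sub); print("mask",xs.min()+276,xs.max()+276,ys.min()+262,ys.max()+262)
cols=[ (sub[:,c]>0).sum() for c in range(0,102,6)];print(cols); print([(sub[r]>0).sum() for r in range(0,42,2)])
o=np.zeros((600,800,3),np.uint8)
o[:300,:300]=crop(t,285,268,315,298,10);o[:300,300:600]=crop(t,338,268,368,298,10)
o[300:600,:300]=crop(s,249,278,279,308,10);o[300:600,300:600]=crop(s,294,312,324,342,10)
cv2.imwrite("pics/z1.png",o)
```

```text
ballb [0.5897 0.2242 0.3412] 0.0043
plateb [0.6109 0.2209 0.1579] 0.0038
balla [0.4183 0.3769 0.1618] 0.005
platea [0.6169 0.3716 0.1516] 0.0077
boardTL [0.6418 0.4331 0.2858] 0.0035
boardTR [0.6211 0.1419 0.3245] 0.016
mask 276 377 262 303
[np.int64(7), np.int64(4), np.int64(32), np.int64(16), np.int64(10), np.int64(18), np.int64(32), np.int64(28), np.int64(32), np.int64(32), np.int64(32), np.int64(32), np.int64(14), np.int64(11), np.int64(15), np.int64(29), np.int64(13)]
[np.int64(5), np.int64(3), np.int64(6), np.int64(73), np.int64(89), np.int64(79), np.int64(71), np.int64(53), np.int64(52), np.int64(50), np.int64(50), np.int64(48), np.int64(52), np.int64(51), np.int64(55), np.int64(64), np.int64(84), np.int64(93), np.int64(87), np.int64(4), np.int64(4)]
```

View pics/z1.png

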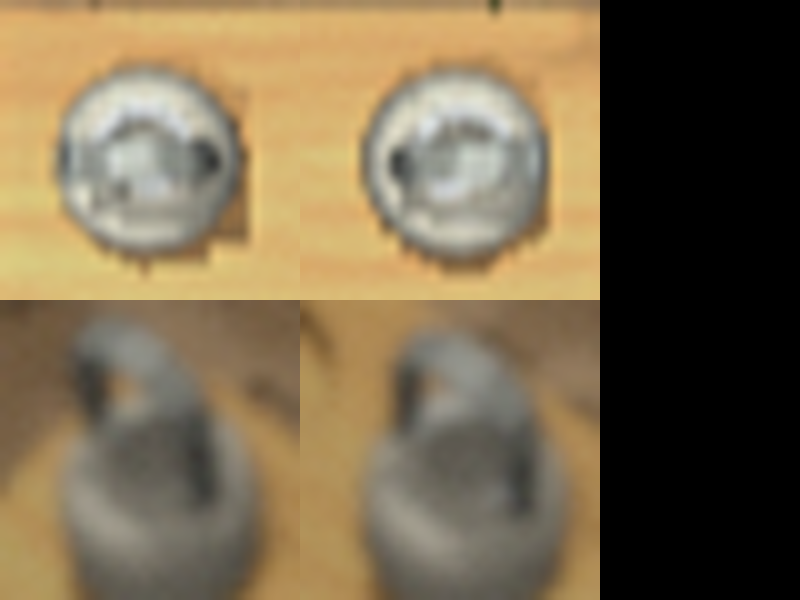

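Both handles run along the plank's length (world y) with yaw near 0. The left pot's centre is at top px (299.8,284.0) and the right's at (353.7,284.5). Now I'll refine the positions.

Run:
```python
from h import *
for k,s,t,z in [("ballb",(254.3,162.3),(228.7,212.3),.337),("balla",(175,220),(185,288.3),.155),("platea",(227.3,177.3),(187.7,215),.15),("plateb",(266,202.7),(243.3,214.7),.15),
 ("potL",(265.5,302),(299.8,284),.034),("potR",(310.7,334),(353.7,284.5),.034),("archL",(261.5,283),(298.8,283.5),.13),("archR",(307,317.5),(355.3,284.2),.13)]:
    print(k,plane("side",*s,z).round(3)[:2],plane("top",*t,z).round(3)[:2],tri(s,t))
for n in("side","top"): print(n,[proj(n,[.42,y,.132]) for y in(.08,-.075)],proj(n,[.42,0,.024]))
```

```text
ballb [0.594 0.225] [0.589 0.227] (array([0.5897, 0.2242, 0.3412]), 0.0043)
balla [0.422 0.379] [0.417 0.381] (array([0.4183, 0.3769, 0.1618]), 0.005)
platea [0.62 0.37] [0.615 0.375] (array([0.6169, 0.3716, 0.1516]), 0.0077)
plateb [0.616 0.224] [0.611 0.224] (array([0.6109, 0.2209, 0.1579]), 0.0038)
potL [0.42  0.075] [0.419 0.08 ] (array([0.4208, 0.0787, 0.0271]), 0.0046)
potR [ 0.419 -0.078] [ 0.413 -0.077] (array([ 0.4149, -0.0783,  0.0419]), 0.0046)
archL [0.423 0.081] [0.421 0.078] (array([0.4205, 0.0781, 0.1377]), 0.0006)
archR [ 0.416 -0.069] [ 0.414 -0.075] (array([ 0.4133, -0.0729,  0.1412]), 0.0033)
side [array([261.1, 283.8]), array([310. , 317.4])] [287.4 318.8]
top [array([298.1, 283.8]), array([355.3, 282.1])] [327.1 282.9]
```

Emit:
arm_command(
  motion=[
    [1,[0,0,-40],[0,0,0]],
    [1,[0,0,-40],[0,0,0]],
    [1,[0,0,-40],[0,0,10]],
    [1,[0,0,-40],[0,0,5.9]],
  ],
  squeeze=25,
)

```text
t: 0.6
position: [0.1575, 0.5527, 0.4105]
tcp_rot: [0.276, 0.961, -0.0, -0.0]
wrist_force: [-0.1, 1.0, -0.4]
width: 0.0879
finger_force: 0.0
```

Emit:
arm_command(
  motion=[
    [1,[0,0,0],[0,0,-10.1]],
    [1,[0,0,0],[0,0,-10.1]],
    [1,[0,0,0],[0,0,-10.1]],
  ],
)

```text
t: 0.98
position: [0.1576, 0.5528, 0.4092]
tcp_rot: [0.01, 1.0, -0.0, -0.0]
wrist_force: [0.4, 0.1, -0.2]
width: 0.0884
finger_force: 0.0
```

Emit:
arm_command(
  motion=[
    [1,[-48,-35,0],[0,0,0]],
    [1,[-48,-35,0],[0,0,0]],
    [1,[-48,-35,0],[0,0,0]],
    [1,[-48,-35,0],[0,0,0]],
    [1,[-48,-35,0],[0,0,0]],
  ],
)

```text
t: 1.6
position: [0.3941, 0.3703, 0.4094]
tcp_rot: [0.013, 1.0, -0.0, -0.0]
wrist_force: [-0.1, 0.8, -0.3]
width: 0.0881
finger_force: 0.0
```

Emit:
arm_command(
  motion=[
    [1,[-48,-35,0],[0,0,0]],
    [1,[-48,-35,0],[0,0,0]],
    [1,[-48,-35,0],[0,0,0]],
    [1,[-48,-35,0],[0,0,0]],
    [1,[0,0,0],[0,0,0]],
  ],
)

```text
t: 2.22
position: [0.5835, 0.2233, 0.4076]
tcp_rot: [0.016, 1.0, -0.001, -0.001]
wrist_force: [-0.5, -0.9, -0.1]
width: 0.088
finger_force: 0.0
```

Emit:
arm_command(
  motion=[
    [1,[-8,2,38],[0,0,0]],
    [0,[0,0,38],[0,0,0]],
    [0,[0,0,0],[0,0,0]],
  ],
)

```text
t: 2.6
position: [0.5868, 0.2289, 0.3299]
tcp_rot: [0.013, 1.0, -0.001, -0.004]
wrist_force: [0.4, -0.4, -0.7]
width: 0.0702
finger_force: 0.0
```

Run:
```python
from h import *
s=env.camera("side")[:,:,::-1];t=env.camera("top")[:,:,::-1]
p=env.get_obs()["position"];print(p,proj("side",p),proj("top",p))
o=np.hstack([crop(s,190,110,320,240,3),crop(t,170,150,300,280,3)]);cv2.imwrite("pics/z2.png",o)
```

```text
[0.58890711 0.22916069 0.33483303] [251.9 163.4] [227.8 212.5]
```

View pics/z2.png

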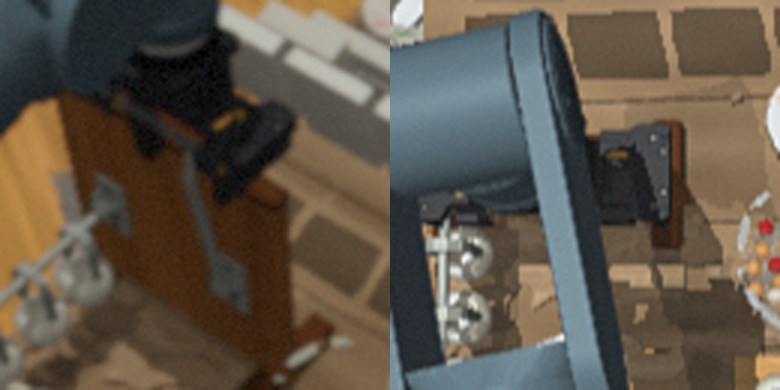

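The side view shows the ball, at about crop (190,150), between the open fingers. I'll close on it.

Emit:
arm_command(
  motion=[
    [-1,[0,0,0],[0,0,0]],
    [-1,[0,0,0],[0,0,0]],
    [-1,[0,0,0],[0,0,0]],
    [-1,[0,0,0],[0,0,0]],
    [-1,[0,0,0],[0,0,0]],
  ],
  squeeze=25,
)

```text
t: 3.32
position: [0.5894, 0.2263, 0.3339]
tcp_rot: [0.014, 1.0, -0.002, -0.0]
wrist_force: [-0.4, -6.3, 1.8]
width: 0.0142
finger_force: 25.0
```

Emit:
arm_command(
  motion=[
    [-1,[30,0,5],[0,0,0]],
    [-1,[27,0,9],[0,0,0]],
    [-1,[26,0,13],[0,0,0]],
    [-1,[23,0,17],[0,0,0]],
    [-1,[21,0,20],[0,0,0]],
  ],
)

```text
t: 3.95
position: [0.4618, 0.2298, 0.2699]
tcp_rot: [0.014, 1.0, -0.002, 0.0]
wrist_force: [4.5, -9.1, -2.6]
width: 0.0138
finger_force: 25.1
```

Emit:
arm_command(
  motion=[
    [-1,[17,0,23],[0,0,0]],
    [-1,[14,0,25],[0,0,0]],
    [-1,[10,0,27],[0,0,0]],
    [-1,[6,0,28],[0,0,0]],
    [-1,[1,0,16],[0,0,0]],
  ],
)

```text
t: 4.58
position: [0.4132, 0.2311, 0.1493]
tcp_rot: [0.013, 1.0, -0.002, -0.001]
wrist_force: [-5.7, -9.6, 29.2]
width: 0.0137
finger_force: 25.6
```

Emit:
arm_command(
  motion=[
    [-1,[0,0,0],[0,0,0]],
    [-1,[0,0,0],[0,0,0]],
  ],
)

```text
t: 4.82
position: [0.4134, 0.231, 0.1498]
tcp_rot: [0.013, 1.0, -0.002, -0.001]
wrist_force: [-1.1, -9.6, -0.5]
width: 0.0135
finger_force: 25.0
```

Emit:
arm_command(
  motion=[
    [0,[0,0,0],[0,0,0]],
    [0,[0,0,0],[0,0,0]],
    [0,[0,0,0],[0,0,0]],
  ],
)

```text
t: 5.2
position: [0.4145, 0.2333, 0.1509]
tcp_rot: [0.013, 1.0, 0.0, 0.0]
wrist_force: [0.3, 0.2, -0.1]
width: 0.0412
finger_force: 0.0
```

Emit:
arm_command(
  motion=[
    [0,[0,0,-50],[0,0,0]],
    [0,[0,0,-50],[0,0,0]],
    [0,[0,-50,0],[0,0,0]],
    [0,[0,-50,0],[0,0,0]],
    [0,[-4,-51,0],[0,0,0]],
  ],
)

```text
t: 5.82
position: [0.4142, 0.081, 0.2512]
tcp_rot: [0.013, 1.0, 0.0, 0.001]
wrist_force: [0.8, -0.7, 1.2]
width: 0.0437
finger_force: 0.0
```

Run:
```python
from h import *
s=env.camera("side")[:,:,::-1];t=env.camera("top")[:,:,::-1]
p=env.get_obs()["position"];print(p)
o=np.hstack([crop(s,165,130,325,350,2.5),crop(t,170,180,330,400,2.5)]);cv2.imwrite("pics/z3.png",o);cv2.imwrite("pics/s3.png",s);cv2.imwrite("pics/t3.png",t)
```

```text
[0.41479315 0.07850934 0.25110352]
```

View pics/z3.png

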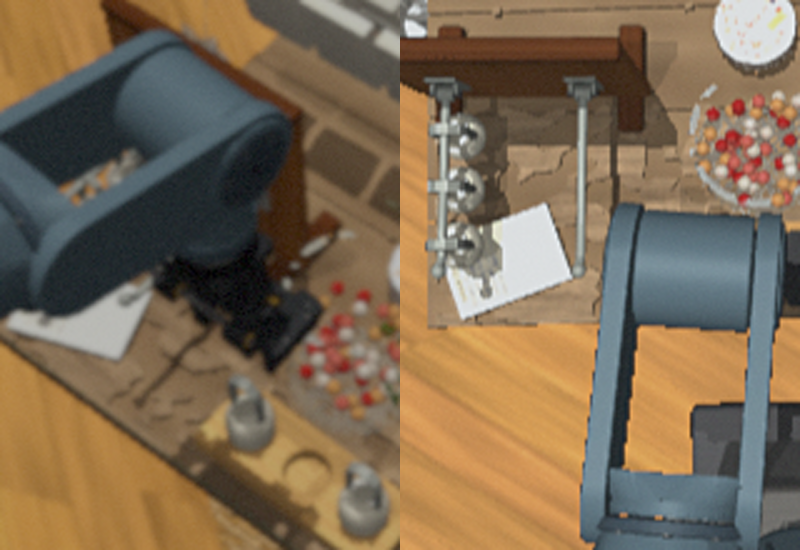

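Hook_b is down, level and straight in the top view (ball at about (241,289)). The pots on the plank haven't moved. I'll check the jar and fern clearance.

Run:
```python
from h import *
for z in(.02,.18): print("jar front/left/right",z,[plane("top",*p,z).round(3)[:2] for p in((313,264),(285,240),(341,240))])
for z in(.25,.35): print("fern leaves",z,[plane("top",*p,z).round(3)[:2] for p in((380,250),(345,215),(385,280),(420,295))])
print("basket front side", [plane("side",*p,.0).round(3)[:2] for p in((400,356),(362,335),(440,350))])
```

```text
jar front/left/right 0.02 [array([0.477, 0.04 ]), array([0.551, 0.122]), array([ 0.546, -0.045])]
jar front/left/right 0.18 [array([0.47 , 0.037]), array([0.536, 0.109]), array([ 0.531, -0.038])]
fern leaves 0.25 [array([ 0.497, -0.13 ]), array([ 0.587, -0.047]), array([ 0.423, -0.14 ]), array([ 0.384, -0.224])]
fern leaves 0.35 [array([ 0.491, -0.118]), array([ 0.573, -0.041]), array([ 0.423, -0.126]), array([ 0.387, -0.203])]
basket front side [array([ 0.521, -0.293]), array([ 0.51 , -0.181]), array([ 0.598, -0.37 ])]
```

Emit:
arm_command(
  motion=[
    [0.4,[-5,0,30],[0,0,0]],
    [0.4,[0,0,40],[0,0,0]],
    [0.4,[0,0,0],[0,0,0]],
  ],
)

```text
t: 6.3
position: [0.417, 0.0828, 0.1784]
tcp_rot: [0.013, 1.0, 0.0, -0.003]
wrist_force: [0.7, 0.5, -1.2]
width: 0.0618
finger_force: 0.0
```

Emit:
arm_command(
  motion=[
    [0.4,[-2,-2,30],[0,0,0]],
    [0.4,[0,0,30],[0,0,0]],
    [0.4,[0,0,22],[0,0,0]],
    [0.4,[0,0,0],[0,0,0]],
  ],
)

```text
t: 6.8
position: [0.4211, 0.0804, 0.0989]
tcp_rot: [0.013, 1.0, 0.0, -0.001]
wrist_force: [0.1, 0.1, 0.7]
width: 0.0617
finger_force: 0.0
```

Emit:
arm_command(
  motion=[
    [-1,[0,0,0],[0,0,0]],
    [-1,[0,0,0],[0,0,0]],
    [-1,[0,0,0],[0,0,0]],
    [-1,[0,0,0],[0,0,0]],
  ],
  squeeze=20,
)

```text
t: 7.3
position: [0.4223, 0.0798, 0.0998]
tcp_rot: [0.013, 1.0, -0.0, 0.001]
wrist_force: [-0.0, 0.3, 6.5]
width: 0.0397
finger_force: 19.9
```

Emit:
arm_command(
  motion=[
    [-1,[0,0,-24],[0,0,0]],
    [-1,[0,0,-24],[0,0,0]],
    [-1,[28,25,0],[0,0,0]],
    [-1,[30,25,0],[0,0,0]],
    [-1,[0,30,0],[0,0,0]],
  ],
)

```text
t: 7.92
position: [0.3632, 0.1618, 0.1463]
tcp_rot: [0.013, 1.0, -0.0, -0.001]
wrist_force: [0.1, 0.3, -1.2]
width: 0.0399
finger_force: 19.9
```

Emit:
arm_command(
  motion=[
    [-1,[0,35,0],[0,0,0]],
    [-1,[0,35,0],[0,0,0]],
    [-1,[0,0,0],[0,0,0]],
  ],
)

```text
t: 8.3
position: [0.3668, 0.2327, 0.1466]
tcp_rot: [0.012, 1.0, 0.0, -0.0]
wrist_force: [-0.9, -0.8, -1.3]
width: 0.0394
finger_force: 19.9
```

Run:
```python
from h import *
s=env.camera("side")[:,:,::-1];t=env.camera("top")[:,:,::-1]
o=env.get_obs();print(o["position"],o["width"],o["wrist_force"])
o=np.hstack([crop(s,165,150,325,350,2.5),crop(t,170,180,330,380,2.5)]);cv2.imwrite("pics/z4.png",o);cv2.imwrite("pics/t4.png",t)
```

```text
[0.3667204  0.23104888 0.14639072] 0.03967994095482458 [-0.43555985  0.6581623  -1.74390635]
```

View pics/z4.png

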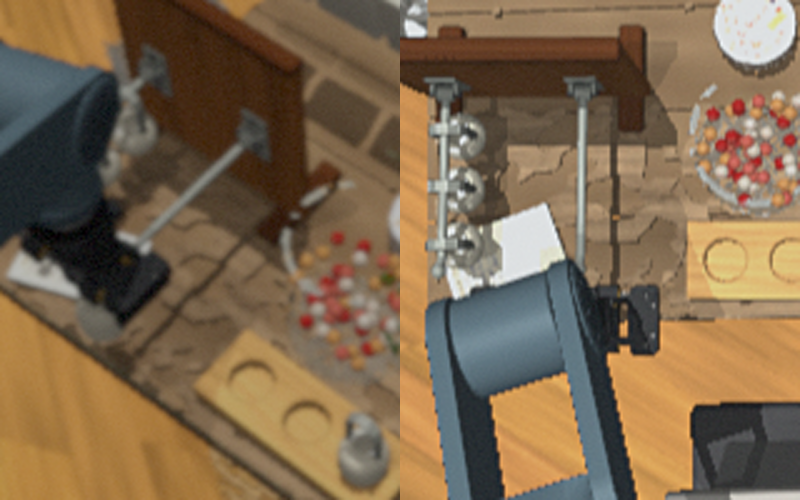

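The pot is held in front of the ball, in line with the rod. The plank now has two empty seats and hasn't moved. I'll thread the pot on.

Emit:
arm_command(
  motion=[
    [-1,[-35,0,0],[0,0,0]],
    [-1,[-35,0,0],[0,0,0]],
    [-1,[0,0,0],[0,0,0]],
  ],
)

```text
t: 8.78
position: [0.4392, 0.228, 0.1469]
tcp_rot: [0.015, 1.0, -0.0, 0.0]
wrist_force: [-0.1, 0.5, -0.6]
width: 0.04
finger_force: 19.9
```

Emit:
arm_command(
  motion=[
    [-1,[-44,0,0],[0,0,0]],
    [-1,[-44,0,0],[0,0,0]],
    [-1,[0,0,0],[0,0,0]],
  ],
)

```text
t: 9.15
position: [0.5267, 0.2257, 0.1465]
tcp_rot: [0.014, 1.0, -0.0, 0.0]
wrist_force: [-0.8, -0.3, -0.9]
width: 0.0394
finger_force: 20.0
```

Emit:
arm_command(
  motion=[
    [-1,[0,0,12],[0,0,0]],
    [-1,[0,0,10],[0,0,0]],
    [-1,[0,0,0],[0,0,0]],
  ],
)

```text
t: 9.52
position: [0.5232, 0.227, 0.1232]
tcp_rot: [0.013, 1.0, -0.0, -0.002]
wrist_force: [0.9, 0.3, -0.1]
width: 0.04
finger_force: 20.0
```

Emit:
arm_command(
  motion=[
    [-1,[0,0,2],[0,0,0]],
    [-1,[0,0,0],[0,0,0]],
  ],
)

```text
t: 9.78
position: [0.5252, 0.2273, 0.1229]
tcp_rot: [0.013, 1.0, 0.0, 0.0]
wrist_force: [0.3, 0.7, -0.6]
width: 0.0393
finger_force: 20.0
```

Emit:
arm_command(
  motion=[
    [-1,[0,0,2],[0,0,0]],
    [-1,[0,0,0],[0,0,0]],
  ],
)

```text
t: 10.02
position: [0.5256, 0.2273, 0.1214]
tcp_rot: [0.013, 1.0, 0.0, 0.0]
wrist_force: [-0.4, -0.4, 4.1]
width: 0.0398
finger_force: 19.9
```

Emit:
arm_command(
  motion=[
    [-0.6,[0,0,0],[0,0,0]],
    [0.3,[0,0,0],[0,0,0]],
    [0.3,[0,0,0],[0,0,0]],
    [0.3,[0,0,0],[0,0,0]],
  ],
)

```text
t: 10.52
position: [0.525, 0.2271, 0.1204]
tcp_rot: [0.013, 1.0, -0.0, -0.0]
wrist_force: [-0.7, -0.3, 0.6]
width: 0.0576
finger_force: 0.0
```

Emit:
arm_command(
  motion=[
    [0.3,[0,0,-40],[0,0,0]],
    [0.3,[0,0,-55],[0,0,0]],
    [0.3,[40,0,-15],[0,0,0]],
    [0.3,[40,-20,0],[0,0,0]],
    [0.3,[20,-45,0],[0,0,0]],
  ],
)

```text
t: 11.15
position: [0.4218, 0.1652, 0.2308]
tcp_rot: [0.012, 1.0, 0.0, 0.0]
wrist_force: [-0.6, -0.6, -0.1]
width: 0.0571
finger_force: 0.0
```

Emit:
arm_command(
  motion=[
    [0.4,[0,-50,0],[0,0,0]],
    [0.4,[0,-50,0],[0,0,0]],
    [0.4,[0,-50,0],[0,0,0]],
    [0.4,[0,-50,0],[0,0,0]],
    [0.4,[0,-41,0],[0,0,0]],
  ],
)

```text
t: 11.78
position: [0.4168, -0.0779, 0.2309]
tcp_rot: [0.014, 1.0, -0.0, 0.0]
wrist_force: [0.4, -0.4, 0.4]
width: 0.0613
finger_force: 0.0
```

Run:
```python
from h import *
s=env.camera("side")[:,:,::-1];t=env.camera("top")[:,:,::-1]
o=env.get_obs();print(o["position"],o["width"],o["wrist_force"])
o=np.hstack([crop(s,165,150,325,370,2.5),crop(t,170,180,330,400,2.5)]);cv2.imwrite("pics/z5.png",o);cv2.imwrite("pics/t5.png",t)
```

```text
[ 0.41707845 -0.07933811  0.23090948] 0.06198851635945642 [-0.25821543  0.04880574 -0.07876838]
```

View pics/z5.png

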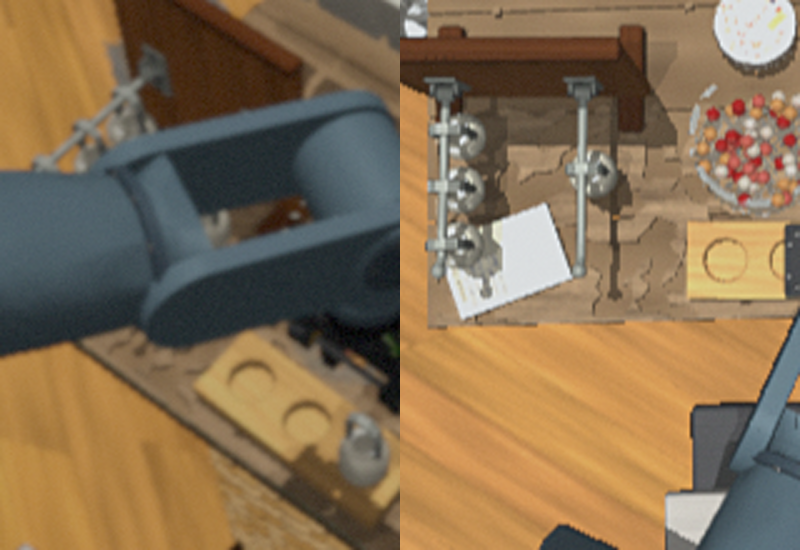

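One tall pot hangs on hook_b at top crop (582,172). The second is untouched at side crop (362,450).

Emit:
arm_command(
  motion=[
    [0.4,[-2,2,45],[0,0,0]],
    [0.4,[0,0,45],[0,0,0]],
    [0.4,[0,0,30],[0,0,0]],
    [0.4,[0,0,14],[0,0,0]],
    [0.4,[0,0,0],[0,0,0]],
  ],
)

```text
t: 12.5
position: [0.4188, -0.0736, 0.0963]
tcp_rot: [0.013, 1.0, 0.0, -0.001]
wrist_force: [-0.6, 0.1, 1.2]
width: 0.0615
finger_force: 0.0
```

Emit:
arm_command(
  motion=[
    [-1,[0,0,0],[0,0,0]],
    [-1,[0,0,0],[0,0,0]],
    [-1,[0,0,0],[0,0,0]],
    [-1,[0,0,0],[0,0,0]],
  ],
  squeeze=20,
)

```text
t: 13.0
position: [0.42, -0.0745, 0.0976]
tcp_rot: [0.013, 1.0, -0.0, 0.001]
wrist_force: [0.0, 0.8, 6.5]
width: 0.0397
finger_force: 19.9
```

Emit:
arm_command(
  motion=[
    [-1,[0,0,-24],[0,0,0]],
    [-1,[0,0,-24],[0,0,0]],
    [-1,[0,0,0],[0,0,0]],
  ],
)

```text
t: 13.38
position: [0.4202, -0.0747, 0.146]
tcp_rot: [0.013, 1.0, -0.001, 0.002]
wrist_force: [0.9, 0.2, -0.9]
width: 0.0398
finger_force: 19.9
```

Emit:
arm_command(
  motion=[
    [-1,[30,45,0],[0,0,0]],
    [-1,[31,52,0],[0,0,0]],
    [-1,[0,52,0],[0,0,0]],
    [-1,[0,52,0],[0,0,0]],
    [-1,[0,52,0],[0,0,0]],
  ],
)

```text
t: 14.0
position: [0.364, 0.1819, 0.1437]
tcp_rot: [0.013, 1.0, -0.0, -0.0]
wrist_force: [0.4, -0.6, -0.9]
width: 0.0397
finger_force: 19.9
```

Emit:
arm_command(
  motion=[
    [-1,[0,52,0],[0,0,0]],
    [-1,[0,0,0],[0,0,0]],
  ],
)

```text
t: 14.25
position: [0.365, 0.2349, 0.1434]
tcp_rot: [0.011, 1.0, -0.0, -0.001]
wrist_force: [0.1, 0.4, -1.5]
width: 0.0399
finger_force: 19.9
```

Emit:
arm_command(
  motion=[
    [-1,[-30,-2,0],[0,0,0]],
    [-1,[-30,0,0],[0,0,0]],
    [-1,[-30,0,0],[0,0,0]],
    [-1,[0,0,0],[0,0,0]],
  ],
)

```text
t: 14.75
position: [0.4573, 0.2264, 0.1436]
tcp_rot: [0.014, 1.0, -0.0, -0.0]
wrist_force: [0.0, -0.4, -1.3]
width: 0.04
finger_force: 19.9
```

Emit:
arm_command(
  motion=[
    [-1,[0,0,12],[0,0,0]],
    [-1,[0,0,10],[0,0,0]],
    [-1,[0,0,2],[0,0,0]],
    [-1,[0,0,0],[0,0,0]],
  ],
)

```text
t: 15.25
position: [0.4557, 0.228, 0.1205]
tcp_rot: [0.013, 1.0, -0.0, -0.0]
wrist_force: [0.4, -0.5, -0.7]
width: 0.0398
finger_force: 19.9
```

Emit:
arm_command(
  motion=[
    [-1,[0,0,2],[0,0,0]],
    [-1,[0,0,0],[0,0,0]],
  ],
)

```text
t: 15.5
position: [0.4565, 0.2282, 0.1192]
tcp_rot: [0.013, 1.0, 0.0, 0.0]
wrist_force: [-1.3, 0.4, 0.8]
width: 0.0394
finger_force: 19.9
```

Emit:
arm_command(
  motion=[
    [-0.6,[0,0,1],[0,0,0]],
    [0.3,[0,0,0],[0,0,0]],
    [0.3,[0,0,0],[0,0,0]],
    [0.3,[0,0,0],[0,0,0]],
  ],
)

```text
t: 16.0
position: [0.4561, 0.2279, 0.1176]
tcp_rot: [0.013, 1.0, -0.0, -0.0]
wrist_force: [0.1, -0.1, 0.0]
width: 0.0576
finger_force: 0.0
```

Emit:
arm_command(
  motion=[
    [0.3,[0,0,-40],[0,0,0]],
    [0.3,[0,0,-50],[0,0,0]],
    [0.3,[40,-40,0],[0,0,0]],
    [0.3,[40,-50,0],[0,0,0]],
    [0.3,[0,0,0],[0,0,0]],
  ],
)

```text
t: 16.62
position: [0.372, 0.1396, 0.207]
tcp_rot: [0.015, 1.0, -0.0, -0.001]
wrist_force: [0.5, 0.3, 0.7]
width: 0.0569
finger_force: 0.0
```

Run:
```python
from h import *
s=env.camera("side")[:,:,::-1];t=env.camera("top")[:,:,::-1]
o=env.get_obs();print(o["position"],o["width"],o["wrist_force"])
for p in((188,232),(187,254.8),(187,277.2),(185.5,288.3),(243,251)): print(p,plane("top",*p,.153).round(3))
o=np.zeros((600,800,3),np.uint8)
o[:600,:400]=crop(t,170,200,270,350,4)[:600];o[:600,400:]=crop(s,160,140,293,340,3)[:600,:399].repeat(1,0) if 0 else cv2.resize(s[140:340,160:293],(400,600))
cv2.imwrite("pics/z6.png",o);cv2.imwrite("pics/t6.png",t)
```

```text
[0.37525048 0.14109926 0.20822787] 0.057037996002142426 [-0.3240936   0.85050049  1.09274466]
(188, 232) [0.568 0.373 0.153]
(187, 254.8) [0.506 0.376 0.153]
(187, 277.2) [0.446 0.376 0.153]
(185.5, 288.3) [0.417 0.38  0.153]
(243, 251) [0.512 0.225 0.153]
```

View pics/z6.png

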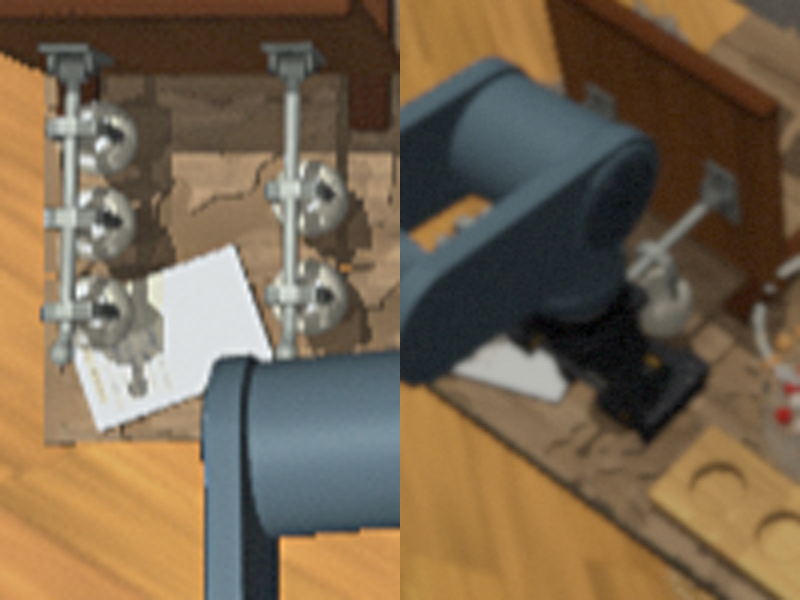

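Both tall pots hang on hook_b (top crop rows 188 and 295). Round pots sit on hook_a at rows 128/218/313, so x ≈ 0.568, 0.507 and 0.444. I'll take the outermost first.

Emit:
arm_command(
  motion=[
    [0.3,[0,40,-30],[0,0,0]],
    [0.4,[-15,50,0],[0,0,0]],
    [0.4,[-16,50,0],[0,0,0]],
    [0.4,[-16,50,0],[0,0,0]],
    [0.4,[-16,47,0],[0,0,0]],
  ],
)

```text
t: 17.35
position: [0.445, 0.38, 0.2371]
tcp_rot: [0.012, 1.0, 0.0, 0.0]
wrist_force: [0.2, -1.3, 0.1]
width: 0.0616
finger_force: 0.0
```

Emit:
arm_command(
  motion=[
    [0.4,[0,0,40],[0,0,0]],
    [0.4,[0,0,30],[0,0,0]],
    [0.4,[0,0,0],[0,0,0]],
  ],
)

```text
t: 17.73
position: [0.4426, 0.3769, 0.1643]
tcp_rot: [0.013, 1.0, -0.001, -0.003]
wrist_force: [0.3, -0.4, 0.2]
width: 0.062
finger_force: 0.0
```

Emit:
arm_command(
  motion=[
    [0.4,[0,0,25],[0,0,0]],
    [0.4,[0,0,21],[0,0,0]],
    [0.4,[0,0,0],[0,0,0]],
  ],
)

```text
t: 18.1
position: [0.4441, 0.3769, 0.1215]
tcp_rot: [0.013, 1.0, -0.0, -0.001]
wrist_force: [0.1, 0.5, -0.3]
width: 0.062
finger_force: 0.0
```

Emit:
arm_command(
  motion=[
    [-1,[0,0,0],[0,0,0]],
    [-1,[0,0,0],[0,0,0]],
    [-1,[0,0,0],[0,0,0]],
    [-1,[0,0,0],[0,0,0]],
  ],
  squeeze=20,
)

```text
t: 18.6
position: [0.4448, 0.377, 0.1229]
tcp_rot: [0.013, 1.0, 0.001, 0.001]
wrist_force: [-0.1, 0.1, 4.5]
width: 0.0402
finger_force: 19.6
```

Emit:
arm_command(
  motion=[
    [-1,[0,0,-14],[0,0,0]],
    [-1,[0,0,-14],[0,0,0]],
    [-1,[0,0,0],[0,0,0]],
  ],
)

```text
t: 18.98
position: [0.4449, 0.377, 0.1515]
tcp_rot: [0.013, 1.0, 0.001, 0.001]
wrist_force: [0.4, 0.0, -0.7]
width: 0.0401
finger_force: 19.6
```

Emit:
arm_command(
  motion=[
    [-1,[25,0,0],[0,0,0]],
    [-1,[30,0,0],[0,0,0]],
    [-1,[30,0,0],[0,0,0]],
    [-1,[0,0,0],[0,0,0]],
  ],
)

```text
t: 19.48
position: [0.3571, 0.3786, 0.1493]
tcp_rot: [0.012, 1.0, -0.0, -0.001]
wrist_force: [0.7, 0.1, -0.9]
width: 0.0401
finger_force: 19.6
```

Run:
```python
from h import *
s=env.camera("side")[:,:,::-1];t=env.camera("top")[:,:,::-1]
o=env.get_obs();print(o["position"],o["width"],o["wrist_force"])
o=np.hstack([crop(s,165,180,325,350,2.5),crop(t,220,190,380,360,2.5)])
cv2.imwrite("pics/z7.png",o);cv2.imwrite("pics/t7.png",t);cv2.imwrite("pics/s7.png",s)
# seat rings: dark edge; plank mask corners
h=cv2.cvtColor(t,cv2.COLOR_BGR2HSV);print(h[281,326],h[281,292],h[300,326],h[266,326])
g=cv2.cvtColor(cv2.resize(t[262:304,276:378],None,fx=6,fy=6,interpolation=cv2.INTER_CUBIC),cv2.COLOR_BGR2GRAY)
c=cv2.HoughCircles(cv2.GaussianBlur(g,(5,5),0),cv2.HOUGH_GRADIENT,1,100,param1=80,param2=12,minRadius=42,maxRadius=60)
for q in c[0][:6]: print(q, plane("top",276+(q[0]+.5)/6-.5,262+(q[1]+.5)/6-.5,.024).round(4))
```

```text
[0.35952604 0.37890368 0.14989717] 0.039732050194508005 [-0.06445695  0.26748021 -1.10730834]
[ 21 115 224] [ 17 127 124] [ 15  84 143] [ 15  86 174]
[460.5 132.5  55.7] [ 0.4158 -0.0739  0.024 ]
[148.5 133.5  57. ] [0.4196 0.0789 0.024 ]
[303.5 133.5  46.7] [0.4175 0.003  0.024 ]
```

View pics/z7.png

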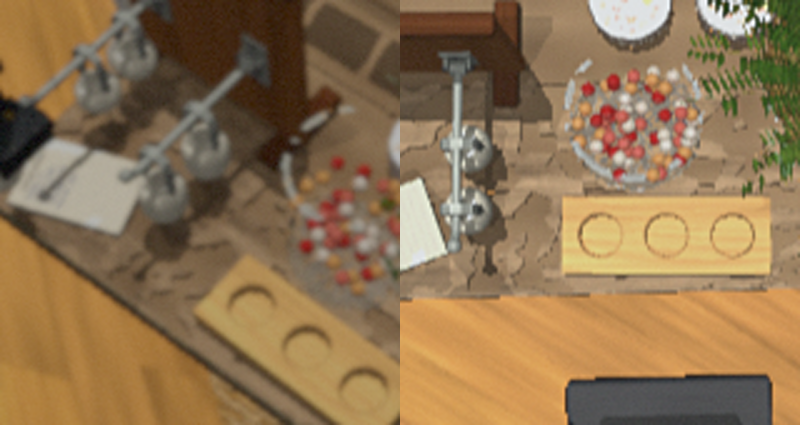

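Hook_a has two pots left, and the third is in the gripper. The three seats are free at top crop (600,235), (667,235) and (733,235), and Hough finds them where expected. I'll go to the right-hand seat.

Emit:
arm_command(
  motion=[
    [-1,[0,-50,0],[0,0,0]],
    [-1,[0,-50,0],[0,0,0]],
    [-1,[0,-50,0],[0,0,0]],
    [-1,[0,-50,0],[0,0,0]],
    [-1,[0,-50,0],[0,0,0]],
  ],
)

```text
t: 20.2
position: [0.3536, 0.1269, 0.1503]
tcp_rot: [0.013, 1.0, -0.0, 0.001]
wrist_force: [0.6, 0.3, 0.1]
width: 0.0398
finger_force: 19.6
```

Emit:
arm_command(
  motion=[
    [-1,[-18,-50,0],[0,0,0]],
    [-1,[-18,-50,0],[0,0,0]],
    [-1,[-18,-50,0],[0,0,0]],
    [-1,[-18,-52,0],[0,0,0]],
    [-1,[0,0,0],[0,0,0]],
  ],
)

```text
t: 20.82
position: [0.421, -0.0794, 0.1505]
tcp_rot: [0.016, 1.0, -0.001, 0.001]
wrist_force: [0.2, 0.9, -0.5]
width: 0.0401
finger_force: 19.6
```

Run:
```python
from h import *
t=env.camera("top")[:,:,::-1]
o=env.get_obs();print(o["position"],o["width"],o["wrist_force"])
g=cv2.cvtColor(cv2.resize(t[262:304,276:378],None,fx=6,fy=6,interpolation=cv2.INTER_CUBIC),cv2.COLOR_BGR2GRAY)
c=cv2.HoughCircles(cv2.GaussianBlur(g,(5,5),0),cv2.HOUGH_GRADIENT,1,100,param1=80,param2=12,minRadius=42,maxRadius=60)
for q in ([] if c is None else c[0][:6]): print(q, plane("top",276+(q[0]+.5)/6-.5,262+(q[1]+.5)/6-.5,.024).round(4))
```

```text
[ 0.41990425 -0.07731943  0.14993798] 0.03951534875944086 [ 0.13909791 -0.31332593 -1.99632455]
[145.5 133.5  55.5] [0.4197 0.0804 0.024 ]
[300.5 137.5  50.4] [0.4156 0.0045 0.024 ]
```

Emit:
arm_command(
  motion=[
    [-1,[0,3,30],[0,0,0]],
    [-1,[0,0,25],[0,0,0]],
    [-1,[0,0,0],[0,0,0]],
    [-1,[0,0,0],[0,0,0]],
  ],
)

```text
t: 21.38
position: [0.4196, -0.0716, 0.0955]
tcp_rot: [0.013, 1.0, -0.0, 0.0]
wrist_force: [-0.2, -0.2, -0.1]
width: 0.04
finger_force: 19.6
```

Emit:
arm_command(
  motion=[
    [-1,[0,0,5],[0,0,0]],
    [-1,[0,0,0],[0,0,0]],
    [-1,[0,0,0],[0,0,0]],
  ],
)

```text
t: 21.75
position: [0.4194, -0.072, 0.09]
tcp_rot: [0.013, 1.0, -0.0, 0.0]
wrist_force: [-0.3, 0.1, -1.4]
width: 0.0395
finger_force: 19.6
```

Emit:
arm_command(
  motion=[
    [-1,[0,0,3],[0,0,0]],
    [-1,[0,0,0],[0,0,0]],
  ],
)

```text
t: 22.0
position: [0.4188, -0.0721, 0.0865]
tcp_rot: [0.013, 1.0, -0.0, -0.0]
wrist_force: [-1.3, 0.0, -0.0]
width: 0.0399
finger_force: 19.6
```

Emit:
arm_command(
  motion=[
    [-1,[0,-2,2],[0,0,0]],
    [-1,[0,0,0],[0,0,0]],
  ],
)

```text
t: 22.25
position: [0.4186, -0.074, 0.0843]
tcp_rot: [0.013, 1.0, 0.0, -0.001]
wrist_force: [-3.0, -0.1, -0.7]
width: 0.0398
finger_force: 19.7
```

Emit:
arm_command(
  motion=[
    [-1,[0,0,2],[0,0,0]],
    [-1,[0,0,0],[0,0,0]],
  ],
)

```text
t: 22.5
position: [0.4195, -0.0743, 0.0832]
tcp_rot: [0.013, 1.0, -0.0, 0.0]
wrist_force: [-3.3, -0.6, 6.8]
width: 0.0399
finger_force: 19.7
```

Emit:
arm_command(
  motion=[
    [-1,[2,0,0],[0,0,0]],
    [-0.5,[0,0,0],[0,0,0]],
    [0.2,[0,0,0],[0,0,0]],
    [0.2,[0,0,0],[0,0,0]],
    [0.2,[0,0,0],[0,0,0]],
  ],
)

```text
t: 23.12
position: [0.4169, -0.0738, 0.0825]
tcp_rot: [0.013, 1.0, 0.0, -0.0]
wrist_force: [0.4, 0.1, -0.1]
width: 0.0527
finger_force: 0.0
```

Emit:
arm_command(
  motion=[
    [0.2,[0,0,-30],[0,0,0]],
    [0.2,[0,0,-50],[0,0,0]],
    [0.2,[0,0,-50],[0,0,0]],
    [0.2,[0,0,-30],[0,0,0]],
  ],
)

```text
t: 23.62
position: [0.4178, -0.0742, 0.2453]
tcp_rot: [0.013, 1.0, -0.001, 0.001]
wrist_force: [0.5, 0.5, -0.1]
width: 0.0527
finger_force: 0.0
```

Emit:
arm_command(
  motion=[
    [0.4,[0,50,0],[0,0,0]],
    [0.4,[0,50,0],[0,0,0]],
    [0.4,[-10,50,0],[0,0,0]],
    [0.4,[-10,50,0],[0,0,0]],
    [0.4,[-10,50,0],[0,0,0]],
  ],
)

```text
t: 24.25
position: [0.4538, 0.177, 0.2427]
tcp_rot: [0.013, 1.0, -0.0, 0.0]
wrist_force: [1.0, -1.0, -0.3]
width: 0.0616
finger_force: 0.0
```

Emit:
arm_command(
  motion=[
    [0.4,[-12,50,0],[0,0,0]],
    [0.4,[-12,50,0],[0,0,0]],
    [0.4,[-12,50,0],[0,0,0]],
    [0.4,[-12,52,0],[0,0,0]],
    [0.4,[0,0,0],[0,0,0]],
  ],
)

```text
t: 24.88
position: [0.5067, 0.3787, 0.2413]
tcp_rot: [0.011, 1.0, -0.0, -0.001]
wrist_force: [-0.2, -0.7, -0.3]
width: 0.0619
finger_force: 0.0
```

Run:
```python
from h import *
s=env.camera("side")[:,:,::-1];t=env.camera("top")[:,:,::-1]
o=env.get_obs();print(o["position"],o["width"])
o=np.zeros((600,800,3),np.uint8);o[:500]=np.hstack([crop(s,165,180,325,380,2.5),crop(t,220,190,380,390,2.5)])
cv2.imwrite("pics/z8.png",o);cv2.imwrite("pics/s8.png",s)
```

```text
[0.50655479 0.37587512 0.24174686] 0.06167875717992216
```

View pics/z8.png

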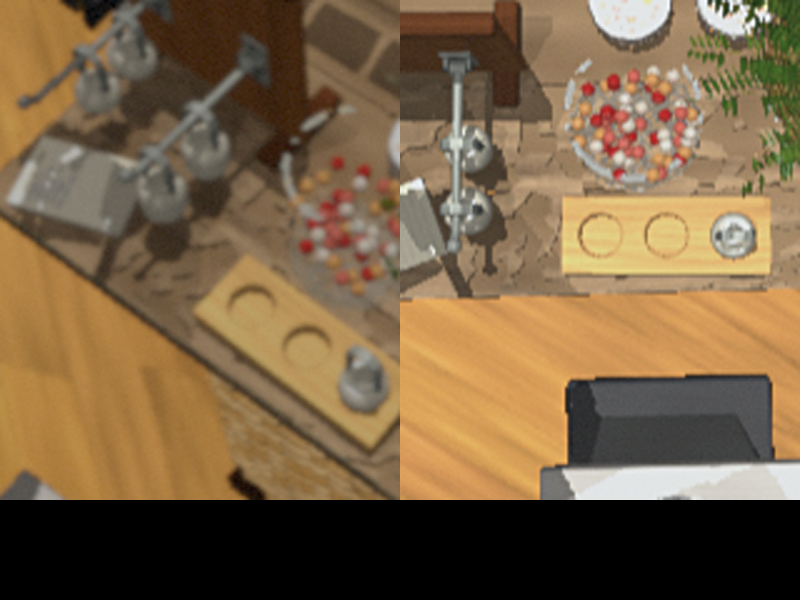

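The first round pot is seated (top crop (733,235)). The gripper is above the middle pot on hook_a.

Emit:
arm_command(
  motion=[
    [0.4,[0,0,45],[0,0,0]],
    [0.4,[0,0,40],[0,0,0]],
    [0.4,[0,0,34],[0,0,0]],
    [0.4,[0,0,0],[0,0,0]],
  ],
)

```text
t: 25.48
position: [0.5051, 0.3734, 0.121]
tcp_rot: [0.014, 1.0, -0.002, -0.003]
wrist_force: [0.0, -0.1, 0.3]
width: 0.0616
finger_force: 0.0
```

Emit:
arm_command(
  motion=[
    [-1,[0,0,0],[0,0,0]],
    [-1,[0,0,0],[0,0,0]],
    [-1,[0,0,0],[0,0,0]],
    [-1,[0,0,0],[0,0,0]],
  ],
  squeeze=20,
)

```text
t: 25.98
position: [0.5082, 0.3763, 0.1256]
tcp_rot: [0.013, 1.0, 0.001, 0.001]
wrist_force: [-0.6, -0.8, 6.7]
width: 0.0403
finger_force: 19.3
```

Emit:
arm_command(
  motion=[
    [-1,[0,0,-14],[0,0,0]],
    [-1,[0,0,-14],[0,0,0]],
    [-1,[0,0,0],[0,0,0]],
  ],
)

```text
t: 26.35
position: [0.5079, 0.3764, 0.1537]
tcp_rot: [0.013, 1.0, 0.001, 0.001]
wrist_force: [-0.1, 0.4, -1.8]
width: 0.0401
finger_force: 19.4
```

Emit:
arm_command(
  motion=[
    [-1,[35,0,1],[0,0,0]],
    [-1,[38,0,0],[0,0,0]],
    [-1,[38,0,0],[0,0,0]],
    [-1,[37,0,0],[0,0,0]],
    [-1,[0,0,0],[0,0,0]],
  ],
)

```text
t: 26.98
position: [0.3564, 0.3796, 0.1502]
tcp_rot: [0.012, 1.0, -0.0, -0.001]
wrist_force: [0.3, -0.7, -1.3]
width: 0.0402
finger_force: 19.6
```

Emit:
arm_command(
  motion=[
    [-1,[0,-50,0],[0,0,0]],
    [-1,[0,-50,0],[0,0,0]],
    [-1,[0,-50,0],[0,0,0]],
    [-1,[0,-50,0],[0,0,0]],
    [-1,[-10,-40,0],[0,0,0]],
  ],
)

```text
t: 27.6
position: [0.3632, 0.1377, 0.151]
tcp_rot: [0.014, 1.0, -0.0, 0.0]
wrist_force: [1.6, 0.3, -1.3]
width: 0.0401
finger_force: 19.8
```

Emit:
arm_command(
  motion=[
    [-1,[-20,-45,0],[0,0,0]],
    [-1,[-20,-45,0],[0,0,0]],
    [-1,[-18,-47,0],[0,0,0]],
    [-1,[0,0,0],[0,0,0]],
  ],
)

```text
t: 28.1
position: [0.4191, -0.0025, 0.1514]
tcp_rot: [0.016, 1.0, -0.001, 0.001]
wrist_force: [0.3, 1.2, 0.0]
width: 0.0398
finger_force: 19.9
```

Run:
```python
from h import *
t=env.camera("top")[:,:,::-1]
o=env.get_obs();print(o["position"],o["width"],o["wrist_force"])
cv2.imwrite("pics/t9.png",t)
g=cv2.cvtColor(cv2.resize(t[255:310,270:378],None,fx=6,fy=6,interpolation=cv2.INTER_CUBIC),cv2.COLOR_BGR2GRAY)
c=cv2.HoughCircles(cv2.GaussianBlur(g,(5,5),0),cv2.HOUGH_GRADIENT,1,100,param1=80,param2=12,minRadius=42,maxRadius=60)
for q in ([] if c is None else c[0][:6]): print(q, plane("top",270+(q[0]+.5)/6-.5,255+(q[1]+.5)/6-.5,.024).round(4))
```

```text
[ 0.4179724  -0.00065127  0.15089546] 0.03985833638566421 [-0.4326877   0.51628054 -0.7483108 ]
```

Run:
```python
from h import *
s=env.camera("side")[:,:,::-1];t=env.camera("top")[:,:,::-1]
a=cv2.imread("pics/s8.png")
f=lambda im,n:[plane(n,*p,.024).round(3)[:2] for p in ()]
def pl(im,r):
    h=cv2.cvtColor(np.ascontiguousarray(im),cv2.COLOR_BGR2HSV);m=cv2.inRange(h,(17,110,130),(28,255,255));z=np.zeros_like(m);z[r[1]:r[3],r[0]:r[2]]=m[r[1]:r[3],r[0]:r[2]]
    n,l,st,_=cv2.connectedComponentsWithStats(z);i=1+st[1:,4].argmax();return st[i]
print("side",pl(a,(230,275,345,370)),pl(s,(230,275,345,370)))
print("top",pl(cv2.imread("pics/top0.png"),(280,262,378,303)),pl(t,(280,262,378,303)))
```

```text
side [ 242  281   92   78 2534] [ 230  316   74   54 1898]
top [ 285  268   84   32 1904] [285 268  15  32 172]
```

Emit:
arm_command(
  motion=[
    [-1,[0,3,30],[0,0,0]],
    [-1,[0,0,26],[0,0,0]],
    [-1,[0,0,0],[0,0,0]],
    [-1,[0,0,0],[0,0,0]],
  ],
)

```text
t: 28.75
position: [0.4175, 0.0047, 0.0955]
tcp_rot: [0.012, 1.0, -0.0, 0.0]
wrist_force: [0.7, -0.1, -2.4]
width: 0.0398
finger_force: 19.9
```

Emit:
arm_command(
  motion=[
    [-1,[0,0,5],[0,0,0]],
    [-1,[0,0,0],[0,0,0]],
    [-1,[0,0,0],[0,0,0]],
  ],
)

```text
t: 29.12
position: [0.4174, 0.004, 0.09]
tcp_rot: [0.013, 1.0, -0.0, 0.0]
wrist_force: [-0.6, 0.4, -1.7]
width: 0.04
finger_force: 19.9
```

Emit:
arm_command(
  motion=[
    [-1,[0,0,2],[0,0,0]],
    [-1,[0,0,0],[0,0,0]],
  ],
)

```text
t: 29.38
position: [0.4171, 0.004, 0.0876]
tcp_rot: [0.013, 1.0, -0.0, -0.0]
wrist_force: [0.6, -0.5, -1.4]
width: 0.0401
finger_force: 19.9
```

Emit:
arm_command(
  motion=[
    [-1,[0,-1,2],[0,0,0]],
    [-1,[0,0,0],[0,0,0]],
  ],
)

```text
t: 29.62
position: [0.4179, 0.003, 0.0863]
tcp_rot: [0.013, 1.0, 0.0, 0.001]
wrist_force: [-0.4, -0.1, 4.6]
width: 0.04
finger_force: 19.7
```

Emit:
arm_command(
  motion=[
    [-1,[0,0,2],[0,0,0]],
    [-1,[0,0,0],[0,0,0]],
  ],
)

```text
t: 29.88
position: [0.4196, 0.0026, 0.0857]
tcp_rot: [0.013, 1.0, -0.0, 0.002]
wrist_force: [0.1, 1.1, 12.6]
width: 0.0396
finger_force: 19.3
```

Emit:
arm_command(
  motion=[
    [-0.5,[0,0,-1],[0,0,0]],
    [0.2,[0,0,0],[0,0,0]],
    [0.2,[0,0,0],[0,0,0]],
    [0.2,[0,0,0],[0,0,0]],
  ],
)

```text
t: 30.38
position: [0.4168, 0.0032, 0.0844]
tcp_rot: [0.013, 1.0, 0.0, -0.0]
wrist_force: [-0.3, -0.7, 0.6]
width: 0.0531
finger_force: 0.0
```

Emit:
arm_command(
  motion=[
    [0.2,[0,0,-30],[0,0,0]],
    [0.2,[0,0,-50],[0,0,0]],
    [0.2,[0,0,-50],[0,0,0]],
    [0.2,[0,0,-30],[0,0,0]],
  ],
)

```text
t: 30.88
position: [0.4178, 0.003, 0.2472]
tcp_rot: [0.013, 1.0, -0.0, 0.001]
wrist_force: [0.1, -0.1, -1.2]
width: 0.0527
finger_force: 0.0
```

Emit:
arm_command(
  motion=[
    [0.4,[-20,50,0],[0,0,0]],
    [0.4,[-20,50,0],[0,0,0]],
    [0.4,[-20,50,0],[0,0,0]],
    [0.4,[-20,50,0],[0,0,0]],
    [0.4,[-20,50,0],[0,0,0]],
  ],
)

```text
t: 31.5
position: [0.524, 0.2521, 0.2442]
tcp_rot: [0.013, 1.0, -0.0, -0.0]
wrist_force: [0.8, 0.3, 0.6]
width: 0.0615
finger_force: 0.0
```

Emit:
arm_command(
  motion=[
    [0.4,[-20,42,0],[0,0,0]],
    [0.4,[-20,42,0],[0,0,0]],
    [0.4,[0,40,0],[0,0,0]],
    [0.4,[0,0,0],[0,0,0]],
  ],
)

```text
t: 32.0
position: [0.5662, 0.3756, 0.2434]
tcp_rot: [0.012, 1.0, -0.0, -0.001]
wrist_force: [-0.3, -0.4, 0.6]
width: 0.0619
finger_force: 0.0
```

Emit:
arm_command(
  motion=[
    [0.4,[2,-2,40],[0,0,0]],
    [0.4,[0,0,30],[0,0,0]],
    [0.4,[0,0,0],[0,0,0]],
  ],
)

```text
t: 32.38
position: [0.563, 0.3694, 0.1714]
tcp_rot: [0.014, 1.0, -0.002, -0.003]
wrist_force: [0.3, -0.3, -0.1]
width: 0.0617
finger_force: 0.0
```

Emit:
arm_command(
  motion=[
    [0.4,[0,0,20],[0,0,0]],
    [0.4,[0,0,20],[0,0,0]],
    [0.4,[0,0,10],[0,0,0]],
    [0.4,[0,0,0],[0,0,0]],
  ],
)

```text
t: 32.88
position: [0.5643, 0.371, 0.1234]
tcp_rot: [0.013, 1.0, -0.0, -0.001]
wrist_force: [0.2, 0.4, 0.5]
width: 0.0619
finger_force: 0.0
```

Emit:
arm_command(
  motion=[
    [-1,[0,0,0],[0,0,0]],
    [-1,[0,0,0],[0,0,0]],
    [-1,[0,0,0],[0,0,0]],
    [-1,[0,0,0],[0,0,0]],
  ],
  squeeze=20,
)

```text
t: 33.38
position: [0.5654, 0.3718, 0.1256]
tcp_rot: [0.013, 1.0, 0.001, 0.001]
wrist_force: [-0.1, 2.2, 2.8]
width: 0.0394
finger_force: 19.7
```

Emit:
arm_command(
  motion=[
    [-1,[0,0,-14],[0,0,0]],
    [-1,[0,0,-12],[0,0,0]],
    [-1,[0,0,0],[0,0,0]],
  ],
)

```text
t: 33.75
position: [0.5659, 0.3716, 0.1527]
tcp_rot: [0.013, 1.0, 0.001, 0.001]
wrist_force: [-0.3, 0.2, -2.2]
width: 0.04
finger_force: 19.7
```

Emit:
arm_command(
  motion=[
    [-1,[35,0,1],[0,0,0]],
    [-1,[38,0,0],[0,0,0]],
    [-1,[38,0,0],[0,0,0]],
    [-1,[0,0,0],[0,0,0]],
  ],
)

```text
t: 34.25
position: [0.4513, 0.3743, 0.1492]
tcp_rot: [0.012, 1.0, -0.0, -0.001]
wrist_force: [0.9, 0.2, -2.4]
width: 0.0395
finger_force: 19.6
```

Emit:
arm_command(
  motion=[
    [-1,[32,0,0],[0,0,0]],
    [-1,[32,0,0],[0,0,0]],
    [-1,[32,0,0],[0,0,0]],
    [-1,[0,0,0],[0,0,0]],
  ],
)

```text
t: 34.75
position: [0.3571, 0.3769, 0.1497]
tcp_rot: [0.013, 1.0, -0.0, -0.0]
wrist_force: [0.1, 0.3, -2.2]
width: 0.0397
finger_force: 19.6
```

Run:
```python
from h import *
s=env.camera("side")[:,:,::-1];t=env.camera("top")[:,:,::-1]
o=env.get_obs();print(o["position"],o["width"],o["wrist_force"])
o=np.zeros((600,800,3),np.uint8);o[:500]=np.hstack([crop(s,165,180,325,380,2.5),crop(t,220,190,380,390,2.5)])
cv2.imwrite("pics/z9.png",o)
g=cv2.cvtColor(cv2.resize(t[255:310,270:378],None,fx=6,fy=6,interpolation=cv2.INTER_CUBIC),cv2.COLOR_BGR2GRAY)
c=cv2.HoughCircles(cv2.GaussianBlur(g,(5,5),0),cv2.HOUGH_GRADIENT,1,100,param1=80,param2=12,minRadius=42,maxRadius=60)
for q in ([] if c is None else c[0][:6]): print(q, plane("top",270+(q[0]+.5)/6-.5,255+(q[1]+.5)/6-.5,.024).round(4))
```

```text
[0.35934608 0.37707225 0.15018765] 0.0398645153518639 [-0.17360913  0.77858548 -1.7646144 ]
[183.5 175.5  57. ] [0.4197 0.0794 0.024 ]
[498.5 174.5  56.1] [ 0.4157 -0.0749  0.024 ]
[340.5 181.5  53.9] [0.4145 0.0026 0.024 ]
[ 38.5 132.5  45. ] [0.4427 0.1501 0.024 ]
```

View pics/z9.png

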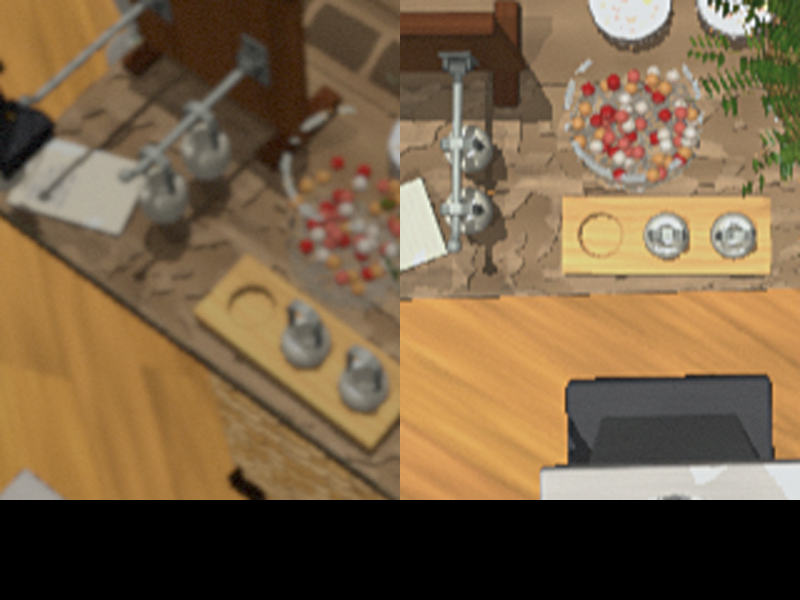

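Hook_a is empty and two pots are seated. The left seat, at top crop (600,235), is free and unmoved.

Emit:
arm_command(
  motion=[
    [-1,[0,-50,0],[0,0,0]],
    [-1,[0,-50,0],[0,0,0]],
    [-1,[0,-50,0],[0,0,0]],
    [-1,[-15,-49,0],[0,0,0]],
    [-1,[-25,-49,0],[0,0,0]],
  ],
)

```text
t: 35.48
position: [0.393, 0.1257, 0.1504]
tcp_rot: [0.013, 1.0, -0.0, 0.001]
wrist_force: [0.2, 1.0, -1.7]
width: 0.0394
finger_force: 19.8
```

Emit:
arm_command(
  motion=[
    [-1,[-29,-49,0],[0,0,0]],
    [-1,[0,0,0],[0,0,0]],
    [-1,[0,0,0],[0,0,0]],
  ],
)

```text
t: 35.85
position: [0.4197, 0.0776, 0.1497]
tcp_rot: [0.014, 1.0, 0.0, -0.0]
wrist_force: [0.3, 0.3, -1.7]
width: 0.04
finger_force: 19.9
```

Run:
```python
from h import *
print(env.get_obs()["position"])
t=env.camera("top")[:,:,::-1]
h=cv2.cvtColor(np.ascontiguousarray(t),cv2.COLOR_BGR2HSV);m=cv2.inRange(h,(17,110,130),(28,255,255));m[:262]=0;m[303:]=0;m[:,:280]=0;m[:,378:]=0
n,l,st,_=cv2.connectedComponentsWithStats(m);print(st[1:][st[1:,4]>40]); print(env.get_obs()["position"],env.get_obs()["width"])
```

```text
[0.41965912 0.07755791 0.14972342]
[[335 268  34  32 678]]
[0.41915875 0.0782719  0.14958871] 0.039832109795063325
```

Emit:
arm_command(
  motion=[
    [-1,[-1,1,30],[0,0,0]],
    [-1,[0,0,25],[0,0,0]],
    [-1,[0,0,0],[0,0,0]],
    [-1,[0,0,0],[0,0,0]],
  ],
)

```text
t: 36.4
position: [0.4205, 0.0798, 0.0955]
tcp_rot: [0.012, 1.0, -0.0, 0.0]
wrist_force: [-0.5, -0.1, -1.6]
width: 0.0398
finger_force: 19.9
```

Emit:
arm_command(
  motion=[
    [-1,[0,0,5],[0,0,0]],
    [-1,[0,0,0],[0,0,0]],
    [-1,[0,0,0],[0,0,0]],
  ],
)

```text
t: 36.78
position: [0.4202, 0.0791, 0.0899]
tcp_rot: [0.013, 1.0, 0.0, 0.0]
wrist_force: [-0.8, 0.9, -0.4]
width: 0.0399
finger_force: 19.9
```

Emit:
arm_command(
  motion=[
    [-1,[0,0,2],[0,0,0]],
    [-1,[0,0,0],[0,0,0]],
  ],
)

```text
t: 37.02
position: [0.42, 0.0791, 0.0879]
tcp_rot: [0.013, 1.0, 0.0, -0.0]
wrist_force: [-3.1, 0.7, 3.5]
width: 0.0397
finger_force: 19.7
```

Emit:
arm_command(
  motion=[
    [-1,[0,0,2],[0,0,0]],
    [-1,[0,0,0],[0,0,0]],
  ],
)

```text
t: 37.28
position: [0.4205, 0.0793, 0.0864]
tcp_rot: [0.013, 1.0, 0.0, 0.0]
wrist_force: [-4.2, 2.0, 6.7]
width: 0.0397
finger_force: 19.6
```

Emit:
arm_command(
  motion=[
    [-1,[2,1,0],[0,0,0]],
    [-1,[0,0,1],[0,0,0]],
    [-1,[0,0,0],[0,0,0]],
  ],
)

```text
t: 37.65
position: [0.4189, 0.0802, 0.0852]
tcp_rot: [0.013, 1.0, 0.0, 0.001]
wrist_force: [-2.1, 1.2, 5.9]
width: 0.0396
finger_force: 19.6
```

Emit:
arm_command(
  motion=[
    [-0.5,[0,0,-1],[0,0,0]],
    [0.2,[0,0,0],[0,0,0]],
    [0.2,[0,0,0],[0,0,0]],
    [0.2,[0,0,0],[0,0,0]],
  ],
)

```text
t: 38.15
position: [0.4182, 0.08, 0.0857]
tcp_rot: [0.013, 1.0, -0.0, 0.0]
wrist_force: [-0.2, 0.5, 0.6]
width: 0.0527
finger_force: 0.0
```

Emit:
arm_command(
  motion=[
    [0.2,[0,0,-30],[0,0,0]],
    [0.2,[0,0,-50],[0,0,0]],
    [0.2,[0,0,-50],[0,0,0]],
    [0.2,[30,30,-10],[0,0,0]],
    [0.2,[20,50,0],[0,0,0]],
  ],
)

```text
t: 38.78
position: [0.3707, 0.1615, 0.2273]
tcp_rot: [0.015, 1.0, 0.0, 0.002]
wrist_force: [0.8, 0.4, -0.1]
width: 0.0532
finger_force: 0.0
```

Emit:
arm_command(
  motion=[
    [0.2,[0,50,0],[0,0,0]],
    [0.2,[0,50,0],[0,0,0]],
    [0.2,[0,50,0],[0,0,0]],
    [0.2,[-20,50,0],[0,0,0]],
    [0.2,[-19,25,0],[0,0,0]],
  ],
)

```text
t: 39.4
position: [0.4153, 0.3877, 0.2254]
tcp_rot: [0.012, 1.0, 0.0, 0.0]
wrist_force: [-0.9, 0.7, 0.1]
width: 0.0526
finger_force: 0.0
```

Run:
```python
from h import *
s=env.camera("side")[:,:,::-1];t=env.camera("top")[:,:,::-1]
o=env.get_obs();print(o["position"],o["width"],o["wrist_force"])
o=np.zeros((600,800,3),np.uint8);o[:500]=np.hstack([crop(s,165,180,325,380,2.5),crop(t,220,190,380,390,2.5)])
cv2.imwrite("pics/z10.png",o)
g=cv2.cvtColor(cv2.resize(t[255:310,270:378],None,fx=6,fy=6,interpolation=cv2.INTER_CUBIC),cv2.COLOR_BGR2GRAY)
c=cv2.HoughCircles(cv2.GaussianBlur(g,(5,5),0),cv2.HOUGH_GRADIENT,1,100,param1=80,param2=12,minRadius=42,maxRadius=60)
for q in ([] if c is None else c[0][:6]): print(q, plane("top",270+(q[0]+.5)/6-.5,255+(q[1]+.5)/6-.5,.034).round(4))
```

```text
[0.41623978 0.3871582  0.22518691] 0.053158553299470335 [-0.04054848 -0.00293009  0.60672277]
[501.5 175.5  58.3] [ 0.4152 -0.0757  0.034 ]
[183.5 179.5  51.5] [0.4177 0.079  0.034 ]
[338.5 175.5  57.1] [0.4175 0.0036 0.034 ]
```

View pics/z10.png

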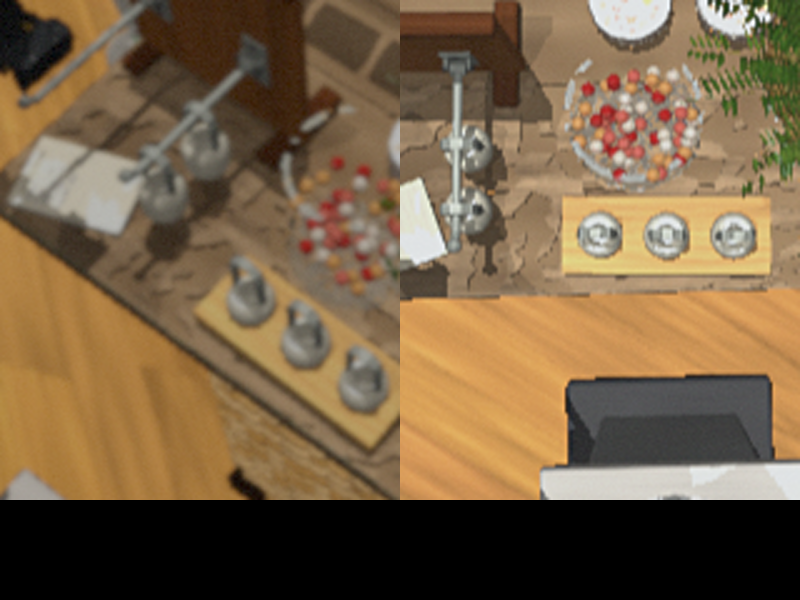

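All three round pots are seated and centred, and hook_a is empty with its ball at side crop (25,100). I'll fold hook_a up.

Emit:
arm_command(
  motion=[
    [0,[-2,-7,30],[0,0,0]],
    [0,[0,0,30],[0,0,0]],
    [0,[0,0,14],[0,0,0]],
    [0,[0,0,0],[0,0,0]],
  ],
)

```text
t: 40.0
position: [0.4164, 0.3775, 0.151]
tcp_rot: [0.013, 1.0, -0.001, -0.001]
wrist_force: [-0.4, -0.3, 1.1]
width: 0.0439
finger_force: 0.0
```

Emit:
arm_command(
  motion=[
    [-1,[0,0,0],[0,0,0]],
    [-1,[0,0,0],[0,0,0]],
    [-1,[0,0,0],[0,0,0]],
    [-1,[0,0,0],[0,0,0]],
  ],
  squeeze=25,
)

```text
t: 40.5
position: [0.4177, 0.3803, 0.1529]
tcp_rot: [0.013, 1.0, 0.002, 0.001]
wrist_force: [1.5, 7.9, -0.3]
width: 0.0139
finger_force: 25.0
```

Emit:
arm_command(
  motion=[
    [-1,[-1,0,-14],[0,0,0]],
    [-1,[-6,0,-28],[0,0,0]],
    [-1,[-10,0,-27],[0,0,0]],
    [-1,[-14,0,-25],[0,0,0]],
    [-1,[-17,0,-23],[0,0,0]],
  ],
)

```text
t: 41.12
position: [0.4654, 0.379, 0.2704]
tcp_rot: [0.013, 1.0, 0.002, 0.001]
wrist_force: [5.8, 9.0, -6.3]
width: 0.0136
finger_force: 25.0
```

Emit:
arm_command(
  motion=[
    [-1,[-21,0,-20],[0,0,0]],
    [-1,[-23,0,-17],[0,0,0]],
    [-1,[-26,0,-13],[0,0,0]],
    [-1,[-27,0,-9],[0,0,0]],
    [-1,[0,0,0],[0,0,0]],
  ],
)

```text
t: 41.75
position: [0.5637, 0.3765, 0.3298]
tcp_rot: [0.013, 1.0, 0.003, 0.002]
wrist_force: [-1.4, 8.1, 5.0]
width: 0.014
finger_force: 25.0
```

Emit:
arm_command(
  motion=[
    [-1,[-26,0,-5],[0,0,0]],
    [-1,[-15,0,-1],[0,0,0]],
    [-1,[-10,0,0],[0,0,0]],
    [-1,[-4,0,0],[0,0,0]],
    [-1,[0,0,0],[0,0,0]],
  ],
)

```text
t: 42.38
position: [0.6173, 0.3751, 0.3354]
tcp_rot: [0.012, 1.0, 0.002, 0.001]
wrist_force: [1.1, 6.4, 3.7]
width: 0.0138
finger_force: 25.0
```

Emit:
arm_command(
  motion=[
    [-1,[-3,0,0],[0,0,0]],
    [-1,[0,0,0],[0,0,0]],
    [-0.4,[0,0,0],[0,0,0]],
    [0,[0,0,0],[0,0,0]],
    [0,[0,0,0],[0,0,0]],
  ],
)

```text
t: 43.0
position: [0.62, 0.3725, 0.3334]
tcp_rot: [0.013, 1.0, -0.0, -0.0]
wrist_force: [1.5, 0.4, -0.1]
width: 0.0422
finger_force: 0.0
```

Emit:
arm_command(
  motion=[
    [0,[0,0,-30],[0,0,0]],
    [0,[0,0,-40],[0,0,0]],
    [0,[50,0,-20],[0,0,0]],
    [0,[50,20,0],[0,0,0]],
    [0,[50,30,0],[0,0,0]],
  ],
)

```text
t: 43.62
position: [0.4704, 0.4264, 0.4242]
tcp_rot: [0.014, 1.0, 0.0, 0.0]
wrist_force: [0.1, 0.2, -0.1]
width: 0.044
finger_force: 0.0
```

Emit:
arm_command(
  motion=[
    [0,[50,40,0],[0,0,0]],
    [0,[50,40,0],[0,0,0]],
    [0,[50,40,0],[0,0,0]],
    [0,[50,0,0],[0,0,0]],
    [0,[0,0,0],[0,0,0]],
  ],
)

```text
t: 44.25
position: [0.2749, 0.5498, 0.4243]
tcp_rot: [0.011, 1.0, 0.0, -0.0]
wrist_force: [0.4, -0.0, 0.5]
width: 0.0439
finger_force: 0.0
```

Run:
```python
from h import *
s=env.camera("side")[:,:,::-1];t=env.camera("top")[:,:,::-1]
o=env.get_obs();print(o["position"],o["width"],o["wrist_force"])
o=np.zeros((600,800,3),np.uint8);o[:600]=np.hstack([crop(s,165,120,325,360,2.5),crop(t,160,180,320,420,2.5)])
o[400:525,400:800]=crop(t,220,255,380,305,2.5)
cv2.imwrite("pics/z11.png",o)
```

```text
[0.27821673 0.54906519 0.42401703] 0.043874919140047576 [-0.35876     0.31172045 -1.15878592]
```

View pics/z11.png

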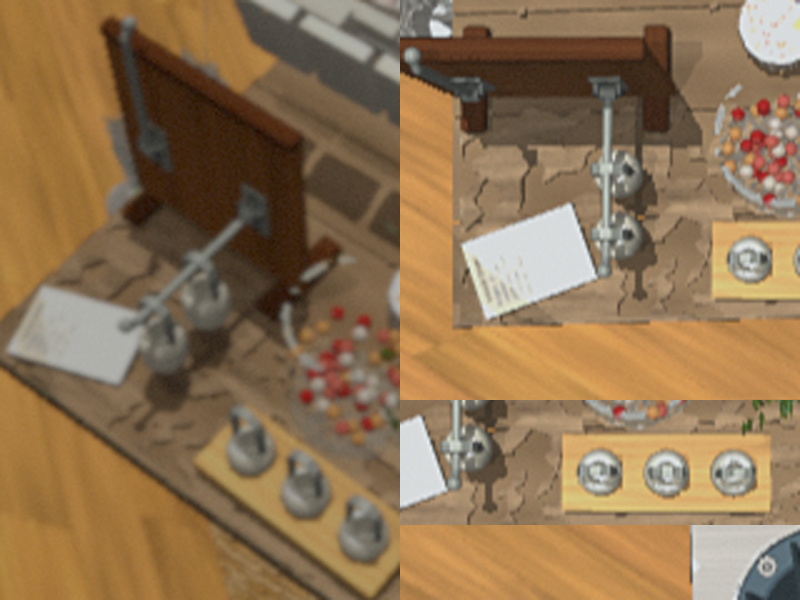

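Hook_a is folded up with its ball at the board's top edge. Both tall pots hang on hook_b and all three round pots are seated. A last check of the ball's x, then I'll hand in.

Run:
```python
from h import *
p=plane("top",164.8,202.4,.337);q=plane("side",165+128/2.5,120+28/2.5,.337);print(p,q)
if p[0]>.605 and q[0]>.605: print(env.close_job())
```

```text
[0.61661363 0.37489227 0.337     ] [0.61556062 0.37031781 0.337     ]
the job is handed in; nothing more can be done
None
```

I finished the job and handed it in; the hand-in call gave no verdict. Hook_b is down with both tall pots hanging on it, all three round pots sit centred in the plank seats, and hook_a is folded up flat. The pad stayed put; the gift box, coasters and pen weren't re-checked at the end.

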